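# Take the braised eggs off the heat and uncover them

### The job

The braised eggs are done: first turn the hob's front dial fully back to off, then slide the covered pot along the glass from the red ring so that it stands inside the white ring. After that lift the lid off by its knob and set it down gently, flat and knob up, in the steel tray, with the pot left standing in the white ring. Knock nothing else about.

Things in the scene. Friction and masses are not known exactly. Their poses are not given: they have to be found in the camera images.
- hob: fixed two-zone electric hob on the worktop, 240 (x) x 420 (y) x 50 mm high, black glass with two printed rings and an aluminium control strip at its right end; origin at the centre of its underside; x points away from the robot across the hob, y to the hob's left, z up. Its glass top is 50 mm above the origin
- red_ring (a point): centre of the red ring (150 mm diameter, glowing element) printed on the left of the hob's glass, at the height of the glass, 120 mm along +y from the hob's middle; axes as the hob's. The covered pot stands here at the start
- white_ring (a point): centre of the white ring (150 mm diameter, cold zone) printed on the hob's glass, at the height of the glass; 170 mm to the right of the red ring (along the hob's -y)
- dial (a joint): angle of the front dial on the hob's control strip, the nearer one to the robot, with the red lamp lit: 0 = off, at its stop (the white line points to the hob's front, -x), growing clockwise seen from above up to 1.8 rad; it starts at 0.8 to 1.3 and is turned off counter-clockwise. It stays where it is left, with light friction (0.03 N m). The twin dial behind it (110 mm further along the hob's +x) is fixed at off
- dial_grip (a point): point to grip on the front dial's axis, 37 mm above the hob's top. The grip is a black upright bar 42 mm long, 14 mm thick, from 14 to 44 mm above the hob's top, over a flat disc; the bar lies along this point's own x axis, which turns with the dial (z up). At off the bar lies along the hob's x axis
- pot: loose straight-sided steel pot, 120 mm diameter, 72 mm high, about 0.7 kg and 0.1 kg of eggs in it, too wide to grasp across; origin at the centre of its underside, z up. Two steel ears reach out to 87 mm from its axis along its own +x and -x, 48 to 62 mm above its underside; the wall below them is plain. At the start the ears point roughly to the front and the back of the hob
- lid: loose steel lid on the pot, 124 mm diameter, about 0.25 kg: a spigot 106 mm wide and 12 mm deep goes into the pot's mouth (114 mm), the flange lies on the rim, a black knob stands in the middle; origin at the centre of the spigot's underside, z up through the knob. Fitted, the origin is 60 mm above the pot's underside
- lid_knob (a point): middle of the lid's round black knob, 49 mm above the lid's origin; the knob's head is 38 mm wide, 40 to 59 mm above the lid's origin, on a stem 20 mm wide; the lid's top below it is 21 mm above the lid's origin
- tray: loose shallow steel tray right of the hob, 183 (x) x 263 (y) x 36 mm high, rolled rim, about 0.4 kg; origin at the centre of its underside, z up. Its floor is about 5 mm thick and 130 mm (x) x 200 mm (y), its sides slope outward to 155 mm (x) at 20 mm height
- sauce_bottle: red squeeze bottle, 52 mm diameter, 165 mm high, standing right of the tray; origin under its middle; a bystander
- pepper: pepper shaker, 44 mm diameter, 90 mm high, standing behind the hob's right end; origin under its middle; a bystander
- timer: white and red wind-up kitchen timer, 65 mm diameter, 46 mm high, standing behind the tray; origin under its middle; a bystander

How it is judged (in metres and radians):
On the way, in this order (a step that is already met when the one before it is completed fails the run):
1. the front dial is turned back to off (within 0.12 rad) (value of joint dial below 0.12 rad), for 0.2 s.
2. the pot, with its lid still fitted, stands inside the white ring: within 18 mm of its centre and at rest (horizontal distance between pot and white_ring below 0.018 m and linear speed of pot below 0.03 m/s and z of lid in the frame of pot below 0.066 m and horizontal distance between lid and pot below 0.012 m), for 0.2 s.
3. the lid is lifted clear of the pot, held by its knob (z of lid in the frame of pot above 0.077 m and distance between the grasp point and lid_knob below 0.045 m and contact force between the fingers and lid above 0.2 N), for 0.1 s.
At the end, for the whole second after the job is handed in: The front dial is off (within 0.12 rad of its stop); the pot stands upright on the glass with its axis within 18 mm of the white ring's centre; the lid lies flat (within 0.12 rad), knob up, on the floor of the steel tray (underside less than 18 mm above the tray's underside), released and at rest (value of joint dial below 0.12 rad and horizontal distance between pot and white_ring below 0.018 m and angle between pot's own z axis and vertical below 0.06 rad and linear speed of each of pot, lid below 0.03 m/s and z of lid in the frame of tray between 0 and 0.018 m and x of lid in the frame of tray between -0.035 and 0.035 m and y of lid in the frame of tray between -0.065 and 0.065 m and angle between lid's own z axis and vertical below 0.12 rad); the robot touches nothing.
It fails at once if the pot is tipped by more than 0.2 rad (angle between pot's own z axis and vertical above 0.2 rad).
It fails at once if the pot is lifted more than 20 mm off the glass instead of being slid (z of pot in the frame of hob above 0.07 m).
It fails at once if the lid is let fall (moving faster than 0.5 m/s with no finger on it) (linear speed of lid above 0.5 m/s and contact force between the fingers and lid below 0.1 N).
It fails at once if a bystander (red bottle, pepper shaker, timer) is moved more than 40 mm or knocked over (distance of any of sauce_bottle, pepper, timer from where it was at the start of the episode above 0.04 m or angle between any of sauce_bottle, pepper, timer's own z axis and vertical above 0.5 rad).
It also fails if it takes over 64 s, if anything falls off the work surface, if the arm or the gripper's body presses on something with over 40 N, if the wrist force passes 120 N, or if a joint passes its speed limit or range.

### The arm

A 6-joint arm with a two-finger parallel gripper is mounted at the origin on a cart in front of the work surface, level with it; the furniture and walls round the work are solid. World frame = base frame: x ahead of the robot, y to its left, z up, the work surface at z = 0. Lengths are in m, angles in degrees, forces in N, time in s.
With the tool pointing down it reaches from about 0.35 to 0.875 m from the base axis. Payload 4.2 kg.
Tool frame: the origin (TCP) lies at the very end of the fingers, on their centre line; the grasp point (between the pads) lies 19 mm behind it; z points along the fingers, y is the line along which they close (so a half turn about z gives the same grasp; the last joint's range is limited). The gripper opens to 87 mm and grips with 3 to 60 N. Pads are 19 mm wide; open, the fingers measure 117 mm over their backs; the gripper's body (75 mm by 190 mm) begins 51 mm behind the grasp point.
Start: joints at [91.708, 22.042, 0.453, 0, -68.411, -14.817], TCP at [0.142, 0.609, 0.223] pointing down, gripper open.
Joint ranges: [-179.83, 179.83], [-69.29, 118.12], [-61.27, 80.66], [-181.25, 117.63], [-171.15, -9.14], [-177.46, 177.46]. Speed limits (degrees/s): [159.86, 159.86, 180, 180, 180, 180].

### API

Orientations are given as a 3x3 rotation matrix whose columns are the frame's x, y, z axes.
In Python, from station import sense, optics, r gives the robot as it stands. The module is installed in compiled form; this text tells all that it offers.
- The arm moves only by the shell command python3 -m pendant 'ROWS' [OPENING]. ROWS is JSON, a list that holds one entry, the list of rows, each a list of 4 numbers: the shift along the tool's x, y, z normalised to -1 to 1, where 1 is 100 mm, then the turn about the tool's z normalised to -1 to 1, where 1 is 2 rad. A call has 1 to 8 rows; each row is the pose to reach, as a shift and turn from the pose commanded when the call began, along the tool's axes at that moment; what a row does not reach only later rows make up. A row lasts 1/10 s, in which the tool goes at most 50 mm and 8.59 degrees, less where a joint would pass 70% of its speed; a pose out of reach is approached as far as the arm can. A call with a number of a shift or a turn outside -1 to 1 is refused whole. A call with a gripper value outside its range is refused whole. OPENING is the closure, from 0 (fully open) to 1 (shut), set as the call begins (- or left out, the last holds). The fingers move at their own pace and stop on an object; the grip force is fixed at half the most. Time passes only in rows, so rows that repeat a pose let the fingers close. It gives the time, the measured TCP pose, the force, the opening and the grip force at its end, in the units of the state.
- sense(): the state, without advancing time (a new reading comes with each control period).
- optics.capture(name): name is "scene" or "top" or "wrist"; returns the picture (400x640x3 uint8, red, green, blue); there is no depth.
- optics.get_calibration(name): a dict with "camera_matrix" (3x3 intrinsics, pixels), "distortion" ([k1, k2, p1, p2, k3] as OpenCV has them; the pictures are not rectified), "camera_from_world" (4x4, takes a point from world to camera coordinates). Camera axes: x right, y down, z forward; pixel columns grow to the right and rows downward; lengths in m; the calibration is good to about 2 mm. A picture is of the moment at which its call begins: read the wrist's pose just before it. get_calibration takes no time and is no camera call; for the wrist camera it gives the pose at the moment of the call.
- r.finish_job(): hands the job in; it is judged then, once.
The state is a dict: "time_s": time; "joints": joint angles; "joint_velocities": joint speeds; "effort": joint torques, N m; "tcp_pos": TCP position; "ee_rot": TCP orientation; "wrist_force": force on the tool from outside, world axes, zero at the start; "moment": the same for the moment, N m; "gripper_width": opening from 0.0 (shut) to 1.0 (fully open); "gripper_force": force on a finger pad.
Only numpy, scipy, OpenCV 4.12 (cv2) and the standard library are available. Lean on these libraries where they do the work, as an engineer would, in place of code of your own. Each camera call takes 0.05 s, during which the arm holds its last target. There are 200 camera calls.

## Working session

There is one attempt and no reset: what is moved stays moved. The work goes in short steps, Python scripts to look and compute and a shell command to move; the robot and the scene stay as the last step left them, time stands still between calls to the robot, and variables do not carry over. Pictures are saved under pics/ and viewed, at most 10 in all, crops included, and the job is handed in when it is done.

```bash
mkdir -p pics; python3 - <<'E'
from station import sense, optics
import cv2
s=sense();print(s['time_s'],s['tcp_pos'],s['ee_rot'],s['gripper_width'])
for n in('scene','top'):
    cv2.imwrite(f'pics/{n}0.png',optics.capture(n)[:,:,::-1])
    c=optics.get_calibration(n);print(c)
E
```

```text
0.0 [0.14159671 0.60814224 0.22146447] [[ 9.73893631e-01 -2.27004476e-01 -4.03453954e-04]
 [-2.27004818e-01 -9.73891343e-01 -2.11308542e-03]
 [ 8.67595350e-05  2.14950642e-03 -9.99997686e-01]] 0.9997618088560983
{'camera_matrix': array([[393.50039741,   0.        , 317.71264725],
       [  0.        , 393.50039741, 199.31542536],
       [  0.        ,   0.        ,   1.        ]]), 'distortion': array([0.01125096, 0.        , 0.        , 0.        , 0.        ]), 'camera_from_world': array([[ 0.39071653, -0.92048898, -0.00637393, -0.26030304],
       [-0.73670776, -0.308541  , -0.60171765,  0.51692121],
       [ 0.55190785,  0.23979676, -0.79868344,  0.75617851],
       [ 0.        ,  0.        ,  0.        ,  1.        ]])}
{'camera_matrix': array([[414.14327035,   0.        , 321.10271922],
       [  0.        , 414.14327035, 200.08449329],
       [  0.        ,   0.        ,   1.        ]]), 'distortion': array([-0.04067505,  0.        ,  0.        ,  0.        ,  0.        ]), 'camera_from_world': array([[ 0.08400464, -0.99645453,  0.00464691, -0.07995434],
       [-0.9755144 , -0.08318877, -0.20359587,  0.62540576],
       [ 0.2032606 ,  0.01256987, -0.97904399,  0.99567917],
       [ 0.        ,  0.        ,  0.        ,  1.        ]])}
```

View pics/top0.png

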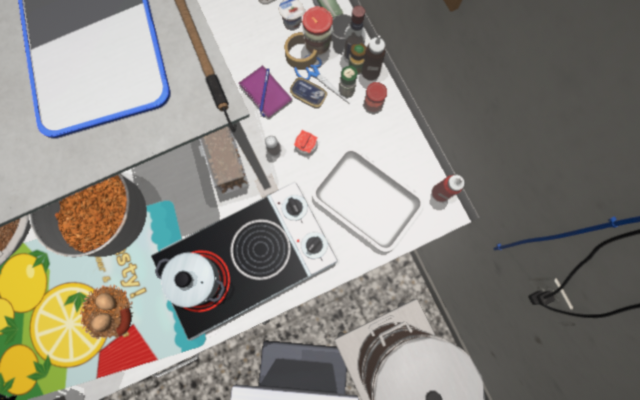

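View pics/scene0.png

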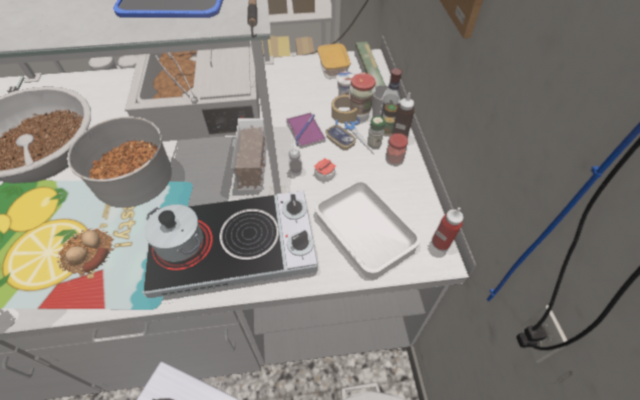

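The hob, pot on the red ring (top ~190,280), white ring (260,249), front dial (314,245), tray (367,200), bottle (448,187), pepper (272,146) and timer (305,142) are visible. I'll enlarge both views for accurate pixels.

```bash
python3 - <<'E'
import cv2
a=cv2.imread('pics/top0.png')[130:345,145:345]; cv2.imwrite('pics/topc.png',cv2.resize(a,(0,0),fx=2.75,fy=2.75,interpolation=cv2.INTER_CUBIC))
a=cv2.imread('pics/scene0.png')[170:310,135:335]; cv2.imwrite('pics/scenec.png',cv2.resize(a,(800,560),interpolation=cv2.INTER_CUBIC))
E
```

```text
(no output)
```

View pics/topc.png

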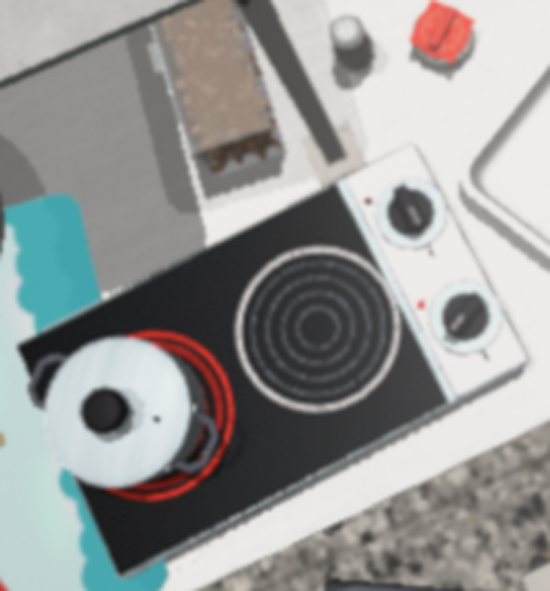

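View pics/scenec.png

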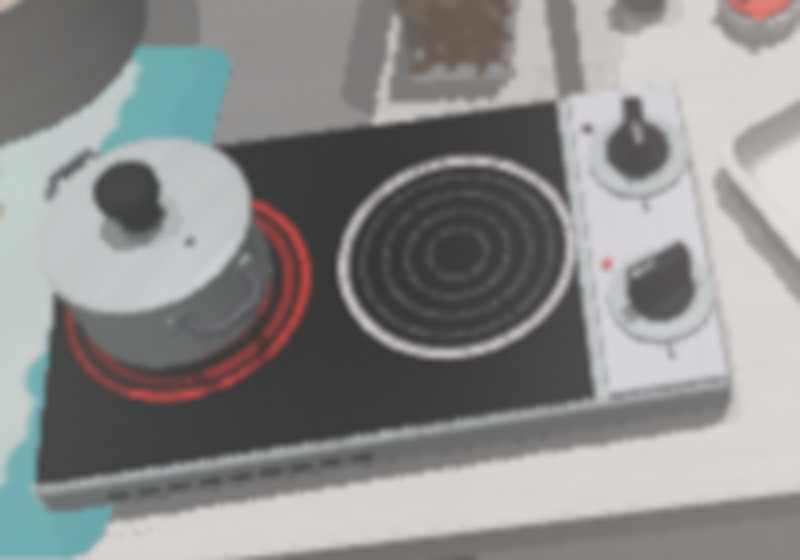

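Top crop shows hob glass corners at (120,575), (20,347), (415,147), (526,357), white ring centre (318,328), red ring (152,415), knob (105,408), dial axis (464,317) with bar/line pointing lower left. In the scene crop, the knob is at (127,185), the white ring at (457,253), and the dial at (660,285).

```bash
cat > h.py <<'E'
import numpy as np, cv2
from station import sense, optics
def cal(n):
    return optics.get_calibration(n)
def back(c,px,z):
    p=cv2.undistortPoints(np.array([[px]],float),c['camera_matrix'],c['distortion'])[0,0]
    T=c['camera_from_world'];R=T[:3,:3];o=-R.T@T[:3,3];d=R.T@np.r_[p,1]
    return o+d*(z-o[2])/d[2]
E
python3 - <<'E'
from h import *
np.set_printoptions(precision=4,suppress=True)
t=cal('top');s=cal('scene')
T=lambda u,v,z:back(t,(u/2.75+145-.3,v/2.75+130-.3),z)
S=lambda u,v,z:back(s,(u/4+135-.4,v/4+170-.4),z)
for n,a in dict(FL=(120,575,.05),BL=(20,347,.05),BR=(415,147,.05),FR=(526,357,.05),white=(318,328,.05),red=(152,415,.05),knob=(105,409,.169),dialdisc=(464,318,.06),dialtop=(464,318,.094),dial2=(411,212,.094),lidc=(119,411,.128),pepper=(348,30,.09),timer=(442,32,.046),ear_f=(205,460,.11),ear_b=(38,375,.11)).items():print(n,T(*a)[:2])
print('scene')
for n,a in dict(FL=(38,487,.05),BR=(678,80,.05),FR=(728,378,.05),white=(458,256,.05),knob=(128,178,.165),dialdisc=(660,300,.06),lidc=(150,225,.13)).items():print(n,S(*a)[:2])
print('tray')
for u,v in((352,152),(420,203),(388,250),(313,197)):print(back(t,(u,v),.036)[:2])
for u,v in((364,184),(417,238),(376,273),(316,215)):print(back(s,(u,v),.036)[:2])
print('bottle',back(t,(456,182),.165)[:2],back(s,(456,215),.165)[:2])
E
```

```text
FL [0.2604 0.2675]
BL [0.4523 0.3891]
BR [0.6724 0.0437]
FR [ 0.4835 -0.0769]
white [0.4937 0.1162]
red [0.402  0.2582]
knob [0.4047 0.2633]
dialdisc [ 0.5134 -0.0173]
dialtop [ 0.5102 -0.0181]
dial2 [0.6012 0.0379]
lidc [0.4037 0.2645]
pepper [0.7697 0.114 ]
timer [0.7908 0.0289]
ear_f [0.3692 0.1908]
ear_b [0.4276 0.345 ]
scene
FL [0.2572 0.2668]
BR [0.6784 0.0462]
FR [ 0.4783 -0.0772]
white [0.4914 0.1178]
knob [0.4074 0.2697]
dialdisc [ 0.5069 -0.0189]
lidc [0.4003 0.2619]
tray
[ 0.775  -0.0984]
[ 0.6502 -0.2868]
[ 0.5198 -0.2089]
[ 0.6423 -0.0045]
[ 0.7735 -0.0992]
[ 0.6553 -0.2845]
[ 0.519  -0.2174]
[ 0.6207 -0.0145]
bottle [ 0.6792 -0.34  ] [ 0.6637 -0.3481]
```

```bash
P="python3 -m pendant"
$P '[[[0.4,0.42,-0.15,0],[0.8,0.84,-0.3,0],[0.8,0.84,-0.3,0]]]' 0 | tail -c 300
for i in 1 ; do :; done
$P '[[[0.4,0.42,0,0],[0.8,0.84,0,0],[0.8,0.84,0,0]]]' >/dev/null
$P '[[[0.4,0.42,0,0],[0.8,0.84,0,0],[0.8,0.84,0,0]]]' >/dev/null
$P '[[[0.4,0.42,0,0],[0.8,0.84,0,0],[0.8,0.84,0,0]]]' >/dev/null
$P '[[[0.4,0.42,0,0],[0.8,0.84,0,0],[0.8,0.84,0,0]]]' >/dev/null
$P '[[[0.4,0.42,0,0],[0.8,0.84,0,0],[0.8,0.84,0,0],[0.8,0.84,0,0]]]'
python3 - <<'E'
from h import *
s=sense();print(s['time_s'],s['tcp_pos'],s['ee_rot'],s['joints'],s['wrist_force'])
c=cal('wrist');im=optics.capture('wrist')
cv2.imwrite('pics/w1.png',im[:,:,::-1])
import json;json.dump({k:v.tolist() for k,v in c.items()},open('w1.json','w'))
E
```

```text
time_s: 0.4
tcp_pos: [0.2018, 0.506, 0.2535]
ee_rot: [[0.974, -0.228, 0.0], [-0.228, -0.974, 0.0], [0.0, -0.0, -1.0]]
wrist_force: [-0.5, 0.5, -0.6]
gripper_width: 1.0
gripper_force: 0.0
time_s: 2.0
tcp_pos: [0.4959, 0.0074, 0.2517]
ee_rot: [[0.973, -0.231, -0.001], [-0.231, -0.973, -0.0], [-0.001, 0.001, -1.0]]
wrist_force: [-0.4, -0.8, 0.8]
gripper_width: 1.005
gripper_force: 0.0
2.0 [0.49587652 0.00738687 0.25168067] [[ 9.73044165e-01 -2.30615485e-01 -1.24581929e-03]
 [-2.30616144e-01 -9.73044718e-01 -4.12589428e-04]
 [-1.11708837e-03  6.88773776e-04 -9.99999139e-01]] [ 1.96496616e+01  8.17015122e+00 -1.43597519e+01 -1.88259633e-03
 -6.75452696e+01  5.70177227e+01] [-0.42194452 -0.78330852  0.76767274]
```

View pics/w1.png

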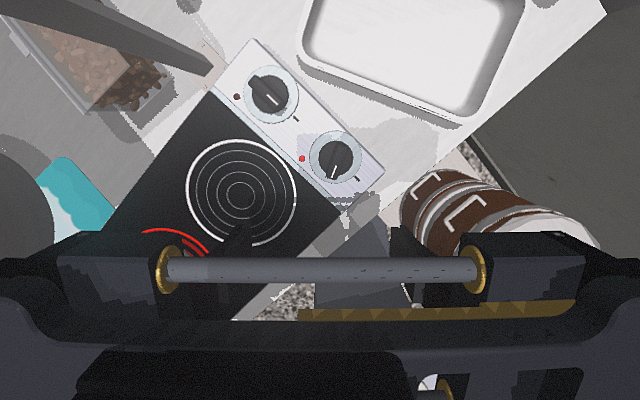

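The wrist view shows the front dial at (335,157) with its white line pointing down-left slightly, rings, and the tray's floor at upper right. I'll zoom in on the dial.

```bash
python3 - <<'E'
import cv2
a=cv2.imread('pics/w1.png')[115:205,290:400]; cv2.imwrite('pics/w1c.png',cv2.resize(a,(0,0),fx=6,fy=6,interpolation=cv2.INTER_CUBIC))
E
```

```text
(no output)
```

View pics/w1c.png

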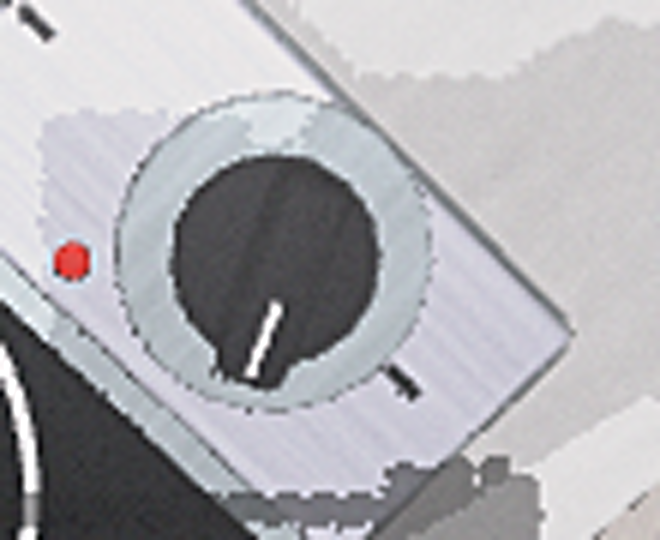

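White line runs (278,305)→(250,378) in the crop; disc centre is ≈(273,252), and the off mark is at (402,383).

```bash
python3 - <<'E'
from h import *
import json
c={k:np.array(v) for k,v in json.load(open('w1.json')).items()}
W=lambda u,v,z:back(c,(u/6+290-.4,v/6+115-.4),z)
a,b=W(278,305,.094),W(250,378,.094);d=b-a;print(a,b,'bar yaw',np.degrees(np.arctan2(-d[1],-d[0])))
print('disc',W(273,252,.05),W(273,252,.062))
print('white',back(c,(241,192),.05))
m=W(402,383,.05);k=W(273,252,.055);d=k-m;print('mark yaw',np.degrees(np.arctan2(d[1],d[0])))
E
```

```text
[ 0.51266692 -0.01406518  0.094     ] [ 0.50002581 -0.00573163  0.094     ] bar yaw -33.39454088790551
disc [ 0.51618834 -0.01614688  0.05      ] [ 0.51798299 -0.01592588  0.062     ]
white [0.49908968 0.11685797 0.05      ]
mark yaw 31.199163585720612
```

```bash
P="python3 -m pendant"
$P '[[[0.1,0.1,0.2,0.06],[0.236,0.19,0.5,0.12],[0.236,0.19,0.9,0.175],[0.236,0.19,0.9,0.175]]]' 0.45
$P '[[[0,0,0.3,0],[0,0,0.6,0],[0,0,0.917,0],[0,0,0.917,0],[0,0,0.917,0]]]'
python3 - <<'E'
from h import *
s=sense();print(s['joints'],np.degrees(np.arctan2(s['ee_rot'][1][0],s['ee_rot'][0][0])))
cv2.imwrite('pics/w2.png',optics.capture('wrist')[:,:,::-1])
E
```

```text
time_s: 2.45
tcp_pos: [0.5094, -0.0145, 0.1576]
ee_rot: [[0.837, -0.547, -0.012], [-0.547, -0.837, -0.001], [-0.009, 0.008, -1.0]]
wrist_force: [-0.0, 0.0, -0.2]
gripper_width: 0.721
gripper_force: 0.0
time_s: 2.95
tcp_pos: [0.5147, -0.014, 0.0725]
ee_rot: [[0.839, -0.544, 0.002], [-0.544, -0.839, -0.0], [0.002, -0.001, -1.0]]
wrist_force: [-0.3, 0.0, 0.6]
gripper_width: 0.549
gripper_force: 0.0
[ 16.55301654  20.94848773 -26.2167487    0.06844759 -42.73864986
  40.43705293] -32.95973431975296
```

```bash
P="python3 -m pendant"
$P '[[[0,0,0,0],[0,0,0,0],[0,0,0,0],[0,0,0,0],[0,0,0,0],[0,0,0,0]]]' 1
```

```text
time_s: 3.6
tcp_pos: [0.5134, -0.0153, 0.071]
ee_rot: [[0.837, -0.547, -0.001], [-0.547, -0.837, -0.001], [-0.0, 0.001, -1.0]]
wrist_force: [-1.2, -2.2, 2.0]
gripper_width: 0.161
gripper_force: 30.0
```

```bash
P="python3 -m pendant"
$P '[[[0,0,0,-0.06],[0,0,0,-0.12],[0,0,0,-0.18],[0,0,0,-0.24],[0,0,0,-0.3],[0,0,0,-0.36],[0,0,0,-0.36]]]'
$P '[[[0,0,0,-0.06],[0,0,0,-0.12],[0,0,0,-0.18],[0,0,0,-0.21],[0,0,0,-0.225],[0,0,0,-0.225],[0,0,0,-0.225]]]'
python3 -c "
from station import sense
s=sense();print(s['moment'],s['joints'])"
```

```text
time_s: 4.3
tcp_pos: [0.513, -0.0167, 0.071]
ee_rot: [[0.99, 0.143, -0.002], [0.143, -0.99, -0.003], [-0.002, 0.002, -1.0]]
wrist_force: [-0.1, -8.3, 1.9]
gripper_width: 0.161
gripper_force: 30.0
time_s: 5.0
tcp_pos: [0.5134, -0.0175, 0.071]
ee_rot: [[0.831, 0.556, -0.001], [0.556, -0.831, -0.003], [-0.003, 0.002, -1.0]]
wrist_force: [1.8, -11.4, 2.1]
gripper_width: 0.157
gripper_force: 30.0
[-3.57825179 -0.62837746 -0.42343148] [ 16.26862201  21.04544691 -26.40556275   0.22764596 -42.669044
 107.33304768]
```

```bash
P="python3 -m pendant"
$P '[[[0,0,0,0],[0,0,0,0],[0,0,0,0],[0,0,-0.4,0],[0,0,-0.8,0],[0,0,-0.95,0],[0,0,-0.95,0]]]' 0.5
$P '[[[0.1,-0.4,-0.45,0],[0.21,-0.8,-0.9,0],[0.21,-0.8,-0.9,0]]]' 0
$P '[[[0.1,-0.4,0,0],[0.21,-0.8,0,0],[0.21,-0.8,0,0],[0.21,-0.8,0,0]]]'
python3 - <<'E'
from h import *
import json
s=sense();print(s['tcp_pos'],s['joints'])
c=cal('wrist');im=optics.capture('wrist')
json.dump({k:v.tolist() for k,v in c.items()},open('w3.json','w'))
cv2.imwrite('pics/w3.png',im[:,:,::-1])
E
```

```text
time_s: 5.7
tcp_pos: [0.5155, -0.014, 0.1688]
ee_rot: [[0.83, 0.558, 0.007], [0.558, -0.83, 0.002], [0.007, 0.002, -1.0]]
wrist_force: [0.9, -0.2, -0.4]
gripper_width: 0.496
gripper_force: 0.0
time_s: 6.0
tcp_pos: [0.4867, 0.0653, 0.258]
ee_rot: [[0.829, 0.559, 0.003], [0.559, -0.829, 0.001], [0.004, 0.001, -1.0]]
wrist_force: [0.0, -0.1, 0.8]
gripper_width: 0.688
gripper_force: 0.0
time_s: 6.4
tcp_pos: [0.4585, 0.1421, 0.2547]
ee_rot: [[0.829, 0.559, -0.002], [0.559, -0.829, -0.001], [-0.002, -0.0, -1.0]]
wrist_force: [0.4, -0.6, 0.1]
gripper_width: 0.982
gripper_force: 0.0
[0.4584827  0.14208309 0.25465505] [ 3.66492598e+01  6.44464684e+00 -1.59578015e+01 -2.39925308e-02
 -6.77271349e+01  8.73701718e+01]
```

View pics/w3.png

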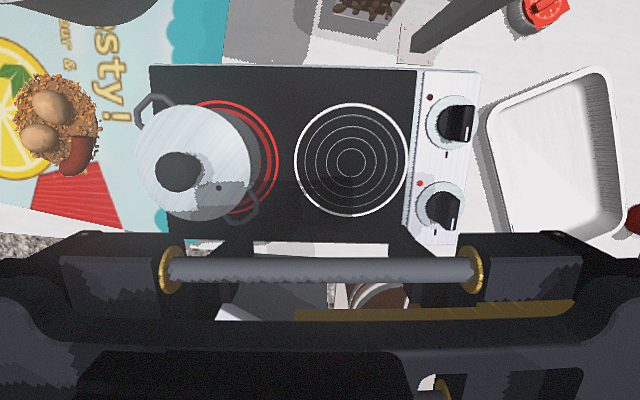

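Dial line now points to the front (off). Knob head at (179,172), lid rim centre (192,163), and white ring centre (351,160).

```bash
python3 - <<'E'
from h import *
import json
c={k:np.array(v) for k,v in json.load(open('w3.json')).items()}
W=lambda u,v,z:back(c,(u,v),z)
k=W(179,172,.162);l=W(192,163,.129);w=W(351,160,.05);print(k,l,w,W(225,160,.05))
s=sense();p=s['tcp_pos'];R=np.array(s['ee_rot'])
print((W(488,107,.036)+W(605,68,.036))/2)
for q in (k,l,w):print(R.T@(q-p))
E
```

```text
[0.40727717 0.26616776 0.162     ] [0.40861711 0.26944917 0.129     ] [0.49763827 0.12068614 0.05      ] [0.40541009 0.25779268 0.05      ]
[ 0.72221567 -0.03997156  0.036     ]
[ 0.0271021  -0.13232222  0.09273325]
[ 0.03011738 -0.13429306  0.12572699]
[0.02114799 0.03884065 0.20472367]
```

```bash
P="python3 -m pendant"
$P '[[[0.14,-0.4,0,0],[0.27,-0.8,0,0],[0.27,-1,0.1,0],[0.27,-1,0.1,0]]]' 0
$P '[[[0,-0.32,0,0],[0,-0.32,0.3,0],[0,-0.32,0.3,0],[0,-0.32,0.3,0]]]'
```

```text
time_s: 6.85
tcp_pos: [0.4249, 0.2395, 0.244]
ee_rot: [[0.83, 0.558, -0.003], [0.558, -0.83, -0.002], [-0.004, 0.0, -1.0]]
wrist_force: [0.3, -0.8, -0.2]
gripper_width: 1.0
gripper_force: 0.0
time_s: 7.25
tcp_pos: [0.4088, 0.2647, 0.2158]
ee_rot: [[0.831, 0.556, -0.001], [0.556, -0.831, -0.002], [-0.001, 0.001, -1.0]]
wrist_force: [0.8, 0.1, -0.2]
gripper_width: 1.001
gripper_force: 0.0
```

```bash
P="python3 -m pendant"
$P '[[[0,0,0.3,0],[0,0,0.55,0],[0,0,0.745,0],[0,0,0.745,0],[0,0,0.745,0]]]'
$P '[[[0,0,0,0],[0,0,0,0],[0,0,0,0],[0,0,0,0],[0,0,0,0],[0,0,0,0]]]' 1
```

```text
time_s: 7.75
tcp_pos: [0.4094, 0.266, 0.1426]
ee_rot: [[0.831, 0.557, 0.002], [0.557, -0.831, 0.001], [0.002, 0.0, -1.0]]
wrist_force: [0.3, 0.3, 0.4]
gripper_width: 1.002
gripper_force: 0.0
time_s: 8.35
tcp_pos: [0.4081, 0.2661, 0.1414]
ee_rot: [[0.83, 0.557, 0.0], [0.557, -0.83, 0.0], [0.0, -0.0, -1.0]]
wrist_force: [-1.3, 3.2, -0.0]
gripper_width: 0.539
gripper_force: 1.0
```

```bash
P="python3 -m pendant"
$P '[[[0,0,0,0],[0,0,0,0],[0,0,0,0],[0,0,0,0],[0,0,0,0]]]'
```

```text
time_s: 8.85
tcp_pos: [0.4078, 0.2678, 0.142]
ee_rot: [[0.83, 0.558, 0.0], [0.558, -0.83, 0.003], [0.002, -0.003, -1.0]]
wrist_force: [-5.8, 4.9, 3.1]
gripper_width: 0.423
gripper_force: 30.0
```

```bash
P="python3 -m pendant"
$P '[[[0,0.05,0,0],[-0.01,0.15,0,0],[-0.02,0.27,0,0],[-0.03,0.39,0,0],[-0.04,0.51,0,0],[-0.05,0.63,0,0],[-0.05,0.75,0,0],[-0.06,0.87,0,0]]]'
$P '[[[0,0.12,0,0],[-0.01,0.24,0,0],[-0.02,0.36,0,0],[-0.03,0.48,0,0],[-0.04,0.6,0,0],[-0.05,0.72,0,0],[-0.06,0.82,0,0],[-0.06,0.89,0,0]]]'
$P '[[[0,0,0,0],[0,0,0,0],[0,0,0,0]]]'
python3 - <<'E'
from h import *
cv2.imwrite('pics/t2.png',optics.capture('top')[:,:,::-1])
cv2.imwrite('pics/s2.png',optics.capture('scene')[:,:,::-1])
a=cv2.imread('pics/s2.png')[150:300,135:335]
b=cv2.imread('pics/t2.png')[190:340,145:345]
cv2.imwrite('pics/st2.png',np.vstack([cv2.resize(a,(400,300),interpolation=cv2.INTER_CUBIC),cv2.resize(b,(400,300),interpolation=cv2.INTER_CUBIC)]))
E
```

```text
time_s: 9.65
tcp_pos: [0.4524, 0.1926, 0.1421]
ee_rot: [[0.83, 0.558, 0.002], [0.558, -0.83, 0.005], [0.005, -0.003, -1.0]]
wrist_force: [-4.5, 6.3, 11.1]
gripper_width: 0.428
gripper_force: 30.0
time_s: 10.45
tcp_pos: [0.4968, 0.1153, 0.1423]
ee_rot: [[0.831, 0.557, 0.002], [0.557, -0.831, 0.005], [0.004, -0.003, -1.0]]
wrist_force: [-1.9, 5.1, -2.5]
gripper_width: 0.423
gripper_force: 30.1
time_s: 10.75
tcp_pos: [0.497, 0.1141, 0.1418]
ee_rot: [[0.83, 0.558, 0.002], [0.558, -0.83, 0.001], [0.002, 0.0, -1.0]]
wrist_force: [-0.2, 5.2, 1.5]
gripper_width: 0.43
gripper_force: 30.0
```

View pics/st2.png

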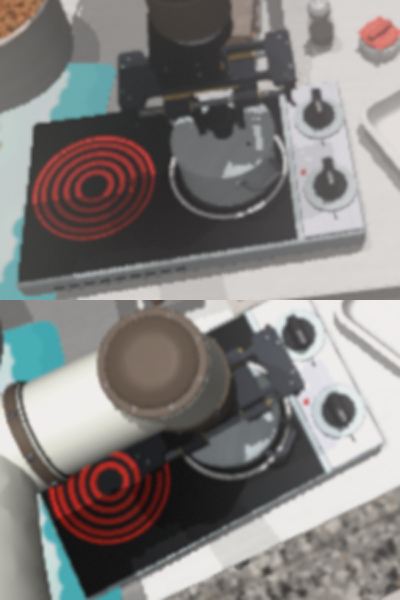

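The scene view (upper) shows the pot inside the white ring with a gap on all visible sides, and the dial still off. Lifting.

```bash
P="python3 -m pendant"
$P '[[[0,-0.02,0,0],[0,-0.02,0,0],[0,-0.02,-0.05,0],[0,-0.02,-0.12,0],[0,-0.02,-0.2,0],[0,-0.02,-0.3,0],[0,-0.02,-0.4,0],[0,-0.02,-0.4,0]]]'
$P '[[[0,0,-0.1,0],[0,0,-0.3,0],[0,0,-0.5,0],[0,0,-0.7,0],[0,0,-0.8,0],[0,0,-0.8,0]]]'
python3 - <<'E'
from h import *
cv2.imwrite('pics/w4.png',optics.capture('wrist')[:,:,::-1])
import json
c=cal('wrist');json.dump({k:v.tolist() for k,v in c.items()},open('w4.json','w'))
s=sense();print(s['tcp_pos'],s['joints'])
E
```

```text
time_s: 11.65
tcp_pos: [0.4961, 0.1152, 0.1834]
ee_rot: [[0.83, 0.558, 0.003], [0.558, -0.83, 0.001], [0.004, 0.001, -1.0]]
wrist_force: [-0.0, 0.1, -1.5]
gripper_width: 0.42
gripper_force: 30.0
time_s: 12.25
tcp_pos: [0.4957, 0.1151, 0.2628]
ee_rot: [[0.83, 0.557, 0.003], [0.557, -0.83, 0.001], [0.003, 0.0, -1.0]]
wrist_force: [-1.1, 0.8, -2.1]
gripper_width: 0.424
gripper_force: 30.0
[0.49495074 0.11492173 0.26140583] [ 3.13841828e+01  8.99242730e+00 -1.19277029e+01 -3.01414133e-02
 -6.90566161e+01  9.24896848e+01]
```

View pics/w4.png

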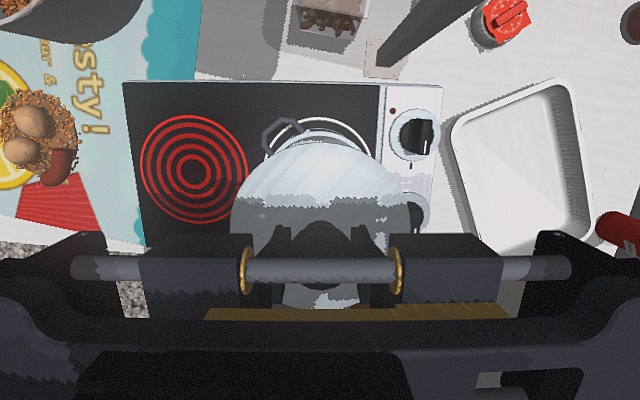

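Lid is held by the knob, pot stays in the ring; red ring is at (194,168), tray left rim edge (452,135)-(495,250), right (577,95)-(606,220), and top (475,105)-(545,83).

```bash
python3 - <<'E'
from h import *
import json
from scipy.optimize import least_squares
np.set_printoptions(precision=4,suppress=True)
c={k:np.array(v) for k,v in json.load(open('w4.json')).items()}
W=lambda u,v,z:back(c,(u,v),z)[:2]
r=W(194,168,.05);print('red',r,'white',r+.17*np.array([.54,-.842]))
ed=[(0,W(452,135,.033)),(0,W(495,250,.033)),(1,W(577,95,.033)),(1,W(606,220,.033)),(2,W(475,105,.033)),(2,W(545,83,.033))]
for _,p in ed:print(p)
# tray axes: long y at yaw a (~58deg); x = y rotated -90
def f(q):
    y=np.array([np.cos(q[2]),np.sin(q[2])]);x=np.array([y[1],-y[0]]);o=[]
    for k,p in ed:
        d=p-q[:2];o.append([d@x+.0915,d@x-.0915,d@y-.1315][k])
    return o
s=least_squares(f,[.645,-.152,1.0]);print(s.x,np.array(s.fun))
p=sense();R=np.array(p['ee_rot'])
for q in([.6445,-.1518],s.x[:2]):print(R.T@np.r_[np.array(q)-p['tcp_pos'][:2],0])
E
```

```text
red [0.4074 0.2627] white [0.4992 0.1196]
[ 0.639  -0.0055]
[ 0.5451 -0.1787]
[ 0.782  -0.1161]
[ 0.6834 -0.298 ]
[ 0.6874 -0.0056]
[ 0.7654 -0.0666]
[ 0.6618 -0.1507  1.0537] [-0.      0.0039 -0.0041  0.0002  0.0072 -0.0072]
[-0.0244  0.3048 -0.0002]
[-0.0095  0.3135 -0.0002]
```

```bash
python3 - <<'E'
from h import *
np.set_printoptions(precision=4,suppress=True)
for n,seed,f in(('top',(367,200),'top0'),('scene',(367,230),'scene0')):
    c=cal(n);im=cv2.GaussianBlur(cv2.imread(f'pics/{f}.png'),(3,3),0)
    for tol in(2,3,4,6):
        m=np.zeros((402,642),np.uint8)
        cv2.floodFill(im.copy(),m,seed,0,(tol,)*3,(tol,)*3,cv2.FLOODFILL_MASK_ONLY|(255<<8)|4)
        m=m[1:-1,1:-1];k=max(cv2.findContours(m,0,1)[0],key=cv2.contourArea)
        p=np.array([back(c,q[0],.005)[:2] for q in k.astype(float)])
        p2=np.array([back(c,q[0],.03)[:2] for q in k.astype(float)])
        r=cv2.minAreaRect((p*1000).astype(np.float32));r2=cv2.minAreaRect((p2*1000).astype(np.float32))
        print(n,tol,(m>0).sum(),r,r2)
E
```

```text
top 2 3826 ((652.1124877929688, -148.2790985107422), (214.94236755371094, 135.16644287109375), 57.355010986328125) ((646.6984252929688, -145.81631469726562), (210.04629516601562, 132.0875701904297), 57.3549919128418)
top 3 3878 ((651.8510131835938, -148.42196655273438), (215.95091247558594, 136.06422424316406), 57.20644760131836) ((646.4427490234375, -145.9558868408203), (211.03179931640625, 132.96482849121094), 57.206443786621094)
top 4 3949 ((652.2391357421875, -148.21958923339844), (217.85122680664062, 137.97238159179688), 57.163333892822266) ((646.8220825195312, -145.75814819335938), (212.8888397216797, 134.8295440673828), 57.163330078125)
top 6 4048 ((652.1043090820312, -148.34095764160156), (219.50051879882812, 139.80535888671875), 57.03450012207031) ((646.6902465820312, -145.87673950195312), (214.50057983398438, 136.6207275390625), 57.03445053100586)
scene 2 3566 ((648.6144409179688, -146.72735595703125), (228.77735900878906, 146.4110870361328), 56.86380386352539) ((632.5565185546875, -149.8846893310547), (222.48068237304688, 142.38140869140625), 56.86380386352539)
scene 3 3640 ((655.92822265625, -146.50106811523438), (238.83795166015625, 159.08865356445312), 57.09808349609375) ((639.6692504882812, -149.6646270751953), (232.2644500732422, 154.71009826660156), 57.098087310791016)
scene 4 127054 ((1134.3460693359375, -156.74114990234375), (1361.88134765625, 2412.9697265625), 86.9322509765625) ((1104.9232177734375, -159.68048095703125), (1324.3428955078125, 2346.65478515625), 86.9273681640625)
scene 6 146442 ((1123.3211669921875, -166.3861083984375), (2212.648193359375, 1669.461669921875), 5.382474422454834) ((1094.19775390625, -169.00250244140625), (2151.749267578125, 1623.5128173828125), 5.382472038269043)
```

```bash
P="python3 -m pendant"
$P '[[[-0.01,0.15,0,0],[-0.03,0.4,0,0],[-0.04,0.65,0,0],[-0.05,0.9,0,0],[-0.05,1,0,0]]]' >/dev/null
$P '[[[-0.01,0.25,0,0],[-0.03,0.5,0,0],[-0.04,0.75,0,0],[-0.06,1,0,0]]]' >/dev/null
$P '[[[-0.01,0.25,0,0],[-0.03,0.5,0,0],[-0.04,0.75,0,0],[-0.06,0.95,0,0],[-0.06,1.0,0,0],[-0.06,1.0,0,0]]]'
python3 - <<'E'
import numpy as np
from station import sense
s=sense();print(np.array(s['ee_rot']).T@(np.array([.651,-.148,.037])-s['tcp_pos']),s['time_s'],s['joints'])
E
```

```text
time_s: 13.8
tcp_pos: [0.6479, -0.1438, 0.2596]
ee_rot: [[0.831, 0.557, -0.003], [0.557, -0.831, 0.0], [-0.002, -0.002, -1.0]]
wrist_force: [-0.3, 0.2, -2.1]
gripper_width: 0.424
gripper_force: 30.0
[0.00073588 0.00566092 0.22260862] 13.8 [ 1.40214548e+00  2.48191940e+01  1.01027061e+01 -3.34393382e-02
 -7.54493762e+01  1.22425081e+02]
```

```bash
P="python3 -m pendant"
$P '[[[0,0.04,0.1,0],[0.01,0.05,0.35,0],[0.01,0.05,0.6,0],[0.01,0.05,0.85,0],[0.01,0.05,0.95,0],[0.01,0.05,0.95,0]]]' >/dev/null
$P '[[[0,0,0.2,0],[0,0,0.4,0],[0,0,0.6,0],[0,0,0.8,0],[0,0,0.95,0],[0,0,0.95,0],[0,0,0.95,0]]]'
python3 - <<'E'
from h import *
a=optics.capture('scene')[140:290,270:470,::-1];b=optics.capture('top')[120:270,270:470,::-1]
cv2.imwrite('pics/f.png',np.vstack([cv2.resize(x,(400,300),interpolation=cv2.INTER_CUBIC) for x in(a,b)]))
E
```

```text
time_s: 15.1
tcp_pos: [0.6527, -0.1474, 0.0724]
ee_rot: [[0.83, 0.558, 0.002], [0.558, -0.83, -0.001], [0.001, 0.001, -1.0]]
wrist_force: [-0.3, 0.1, -1.8]
gripper_width: 0.426
gripper_force: 30.0
```

View pics/f.png

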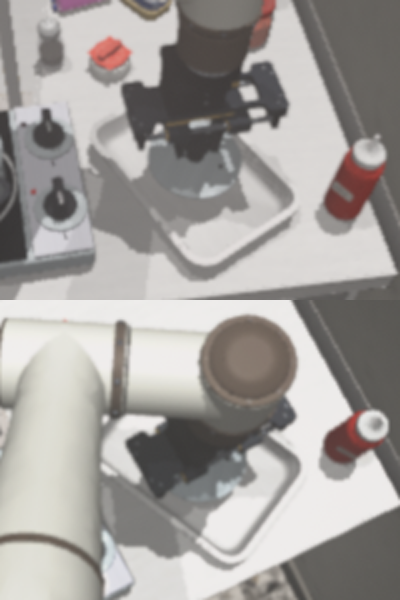

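The lid hangs centred over the tray floor in both views. Lowering slowly until contact.

```bash
P="python3 -m pendant"
$P '[[[0,0,0.08,0],[0,0,0.16,0],[0,0,0.23,0],[0,0,0.28,0],[0,0,0.31,0],[0,0,0.31,0],[0,0,0.31,0]]]'
$P '[[[0,0,0.01,0],[0,0,0.02,0],[0,0,0.02,0],[0,0,0.02,0]]]'
$P '[[[0,0,0.01,0],[0,0,0.015,0],[0,0,0.015,0],[0,0,0.015,0]]]'
```

```text
time_s: 15.9
tcp_pos: [0.652, -0.1473, 0.0404]
ee_rot: [[0.83, 0.558, 0.0], [0.558, -0.83, -0.0], [0.0, 0.0, -1.0]]
wrist_force: [0.4, -0.0, -1.7]
gripper_width: 0.427
gripper_force: 30.0
time_s: 16.3
tcp_pos: [0.6519, -0.1473, 0.0384]
ee_rot: [[0.83, 0.557, 0.0], [0.557, -0.83, -0.0], [0.0, 0.0, -1.0]]
wrist_force: [-0.5, -0.5, -2.3]
gripper_width: 0.424
gripper_force: 30.0
time_s: 16.7
tcp_pos: [0.6518, -0.1473, 0.0368]
ee_rot: [[0.83, 0.557, -0.0], [0.557, -0.83, -0.0], [-0.0, -0.0, -1.0]]
wrist_force: [0.3, 0.4, -2.8]
gripper_width: 0.426
gripper_force: 30.0
```

```bash
P="python3 -m pendant"
$P '[[[0,0,0.01,0],[0,0,0.015,0],[0,0,0.015,0],[0,0,0.015,0]]]'|grep -E 'tcp|wrist'
$P '[[[0,0,0.01,0],[0,0,0.015,0],[0,0,0.015,0],[0,0,0.015,0]]]'|grep -E 'tcp|wrist'
```

```text
tcp_pos: [0.6518, -0.1474, 0.0356]
wrist_force: [-1.4, -0.5, 0.7]
tcp_pos: [0.6513, -0.1476, 0.035]
wrist_force: [-4.1, 0.1, 4.7]
```

Contact made; release and rise.

```bash
P="python3 -m pendant"
$P '[[[0,0,0,0],[0,0,0,0],[0,0,0,0],[0,0,0,0],[0,0,0,0],[0,0,0,0],[0,0,0,0]]]' 0.1|grep -E 'grip|wrist'
$P '[[[0,0,-0.1,0],[0,0,-0.3,0],[0,0,-0.6,0],[0,0,-0.95,0],[0,0,-0.95,0]]]'
$P '[[[0,0,-0.4,0],[0,0,-0.8,0],[0,0,-0.8,0],[0,0,-0.8,0],[0,0,-0.8,0],[0,0,-0.8,0]]]'
python3 - <<'E'
from h import *
np.set_printoptions(precision=4,suppress=True)
c=cal('scene');im=optics.capture('scene');d=cv2.absdiff(im,cv2.cvtColor(cv2.imread('pics/scene0.png'),cv2.COLOR_BGR2RGB)).sum(2)
# bystander check: change in bottle / pepper / timer / tray rim windows
for n,(u,v) in dict(bottle=(447,232),pepper=(295,160),timer=(324,168),dial=(301,240)).items():print(n,d[v-12:v+12,u-10:u+10].mean())
# pot: interior/rim in the ring region; lid knob in the tray via dark blobs
g=im.sum(2)
for n,(x0,x1,y0,y1) in dict(tray=(325,410,190,265)).items():
    k,l,s,ce=cv2.connectedComponentsWithStats((g[y0:y1,x0:x1]<190).astype(np.uint8))
    for i in range(1,k):
        if s[i,4]>25:
            q=ce[i]+[x0,y0];print(n,s[i],q,back(c,q,.05))
cv2.imwrite('pics/end.png',im[:,:,::-1])
t=np.array([.652,-.148]);print(sense()['gripper_force'])
E
```

```text
wrist_force: [0.1, 0.6, 0.5]
gripper_width: 0.885
gripper_force: 0.0
time_s: 18.7
tcp_pos: [0.6557, -0.1479, 0.1362]
ee_rot: [[0.83, 0.558, 0.013], [0.558, -0.83, -0.002], [0.009, 0.009, -1.0]]
wrist_force: [1.6, 0.1, 1.0]
gripper_width: 0.899
gripper_force: 0.0
time_s: 19.3
tcp_pos: [0.651, -0.1472, 0.2072]
ee_rot: [[0.83, 0.557, -0.003], [0.557, -0.83, 0.0], [-0.003, -0.002, -1.0]]
wrist_force: [1.2, -0.1, 0.2]
gripper_width: 0.902
gripper_force: 0.0
bottle 7.979166666666667
pepper 5.5875
timer 11.35
dial 103.24375
0.0
```

```bash
python3 -c "
from station import r
print(r.finish_job())"
```

```text
the job is handed in; nothing more can be done
None
```

I handed the job in at about 19 s. The dial is off, the pot stands in the white ring, and the lid was set down in the tray and released. The bystanders looked unmoved in a before-and-after image comparison. No verdict came back, and the final lid and pot positions rest on earlier pictures plus the contact force and height at set-down.

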